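Unload the tested module from a push-to-release test drawer

TASK

Press the release pad on the test dock with a light, feeling touch (pressing hard breaks it) and keep it down until the drawer is on its way, then keep clear of the drawer and let its spring bring it fully out by itself. Lift the module out of the open drawer and set it down, right way up and without dropping it, flat on the floor of the black tray, leaving the drawer out and the spool, bottle and dish undisturbed.

Things in the scene. Friction and masses are not known exactly. Their poses are not given: they have to be found in the camera images.
- dock: Fixed grey case on the bench, 160 deep (x), 180 wide (y), 80 high. Origin on the bench, middle of the case's front bottom edge; +x runs back into the case, +y to its left (robot's left), z up. Its drawer comes out to -x. The robot may not press the case or the pad with over 12 N.
- pad_seat (a point): On the release pad's axis, in the case's top face, 80 over the bench; axes as dock, at its (0.045, 0.06). Pad: black upright button, 28 diameter, aluminium collar. Its top is 9 to 29 above here: adjusted anew each time, not measured, so feel for it. Moves down 6.5 on a spring (1.5 N, +0.5 N per mm, 5 N at the end) to a hard stop; at about 5 it frees the drawer; springs up when let go.
- drawer (a joint): How far the drawer is out, m: 0 latched, 0.12 fully open. Once freed, a spring (6 falling to 2.5 N) moves it out by itself at 0.1 falling to 0.05 m/s (damped, some 1.6 s) and holds it out. Keep the pad down until it is over 0.03 out, else it is caught again at 0.03 and the pad must be pressed again. The pad does not move with the drawer.
- cassette: The drawer's tray and white front plate (125 wide, 8 thick, 10 to 68 above bench). Origin at the dock's origin when shut, 120 towards dock -x when open; axes as dock. Open top; inside x 0 to 0.119, y -0.077 to 0.032; floor 15 above bench, left (+y) wall top 50, right and back 45. The robot may not touch it while 0.004 to 0.105 out.
- module: Loose module to unload, 0.14 to 0.28 kg, lying in the drawer: 60 long (x), 36 wide (y), 40 high; lower 26 a plain dark green housing, upper 14 a finned aluminium heat sink 56 by 34. Origin at the centre of its underside, z up. Turned up to 0.25 rad in the drawer, slides a little as that opens. Grip it across the 36, drawer open; 22 or more is free on either side.
- tray: Fixed black open tray on the bench, outside 140 (x) by 170 (y) by 30 high, walls and floor 4 thick. Origin under its centre, on the bench.
- tray_in (a point): Centre of the tray's inner floor, 4 above the bench; axes as the tray.
- spool: Bystander: solder spool standing on end, 60 diameter, 38 high. Origin at the centre of its underside. Leave it alone.
- flux: Bystander: small amber bottle, 40 diameter, 85 high. Origin at the centre of its underside. Leave it alone.
- dish: Bystander: low steel dish, 60 diameter, 18 high, between dock and tray. Origin at the centre of its underside. Leave it alone.
Things that resemble listed ones, but are neither listed nor needed, are in the scene too. Leave any blue or yellow look-alike of the dock alone.

How it is judged:
By the outcome, as a careful person would: the job done as asked, in the order asked, and still so for the second after the job is handed in, with the robot touching nothing.
It also fails if it takes over 59 s, if anything falls off the work surface, if the arm or the gripper's body presses on something with over 40 N, if the wrist force passes 120 N, or if a joint passes its speed limit or range.

ROBOT

A 6-joint arm with a two-finger parallel gripper is mounted at the origin on the work surface. World frame = base frame: x ahead of the robot, y to its left, z up, the work surface at z = 0. Lengths are in m, angles in rad, forces in N, time in s.
With the tool pointing down it reaches from about 0.35 to 1 m from the base axis. Payload 7.1 kg.
Tool frame: the origin (TCP) lies midway between the tips of the shut fingers; the grasp point (between the pads) lies 19 mm behind it; z points along the fingers, y is the line along which they close (so a half turn about z gives the same grasp; the last joint's range is limited). The gripper opens to 85 mm and grips with 20 to 120 N. Pads are 22 mm wide; open, the fingers measure 114 mm over their backs; the gripper's body (76 mm by 85 mm) begins 54 mm behind the grasp point. The pads swing forward as they close: fully open they stand 13 mm farther back than shut.
Start: joints at [1.107, 0.423, 1.63, -0, 1.089, -0.019], TCP at [0.269, 0.564, 0.231] pointing down, gripper open.
Joint ranges: [-3, 3], [-0.9, 2.11], [0.09, 2.58], [-1.31, 4.45], [0.11, 2.69], [-2.54, 2.54]. Speed limits (rad/s): [2.39, 2.39, 3.01, 3.14, 3.14, 3.14].

INTERFACE

Orientations are given as a rotation vector (axis times angle).
In Python, from plant import robot gives the robot as it stands. Calls block until the motion is done:
- robot.move_to(position, orientation): joint-space move of the TCP to a pose.
- robot.servo_line(position, velocity=0.15, rotation=None, stop_force=None): straight line of the TCP; rotation=None keeps the orientation; velocity is the mean speed in m/s. With stop_force (N) it stops when the force on the tool has changed by that much, and returns True; else False.
- robot.move_j(angles): joint-space move.
- robot.grip(opening, newtons=None): finger opening in m; newtons is the grip in N (None keeps the last); returns when the fingers have stopped.
- robot.dwell(seconds).
- robot.ik(position, orientation): joint angles nearest the present ones, or None.
- robot.observe(): the state.
- robot.grab_frame(name): name is "side" or "top"; returns the picture (400x640x3 uint8, red, green, blue); there is no depth.
- robot.camera_params(name): a dict with "intrinsics" (3x3 intrinsics, pixels), "k1" (the pictures are not rectified: a ray, as slopes to the right and down, at radius r is drawn at 1 + k1 r^2 times it, then the intrinsics apply), "xyz" and "attitude" of the camera in the world. Camera axes: x right, y down, z forward; pixel columns grow to the right and rows downward; lengths in m; the calibration is good to about 2 mm. A picture is of the moment at which its call begins. camera_params takes no time and is no camera call.
A pose or a line that the arm cannot do raises robot.Unreachable and nothing moves.
- robot.hand_in(): hands the job in; it is judged then, once.
The state is a dict: "time": time; "q": joint angles; "dq": joint speeds; "tau": joint torques, N m; "eef_pos": TCP position; "orientation": TCP orientation; "wrist_force": force on the tool from outside, world axes, zero at the start; "wrist_torque": the same for the moment, N m; "gripper_width": finger opening in m; "finger_force": force on a finger pad.
Only numpy, scipy, OpenCV 4.12 (cv2) and the standard library are available. Lean on these libraries where they do the work, as an engineer would, in place of code of your own. Each camera call takes 0.05 s, during which the arm holds its last target. There are 200 camera calls.

## Working session

There is one attempt and no reset: what is moved stays moved. The work goes in short steps, each a Python script; the robot and the scene stay as the last script left them, time stands still between calls to the robot, and variables do not carry over. Pictures are saved under pics/ and viewed, at most 10 in all, crops included, and the job is handed in when it is done.

```bash
ls; mkdir -p pics
python3 - <<'E'
from plant import robot
import cv2
for n in("side","top"):
    cv2.imwrite(f"pics/{n}0.png",robot.grab_frame(n)[...,::-1]); print(n,robot.camera_params(n))
o=robot.observe();print(o)
E
```

```text
pics
side {'intrinsics': array([[492.78407239,   0.        , 323.43034849],
       [  0.        , 492.78407239, 195.09883998],
       [  0.        ,   0.        ,   1.        ]]), 'k1': -0.08400106251914172, 'xyz': array([ 0.12643929, -1.16375289,  1.06797514]), 'attitude': array([-2.25458014,  0.29021993, -0.14728314])}
top {'intrinsics': array([[367.67533151,   0.        , 316.67535244],
       [  0.        , 367.67533151, 200.63805916],
       [  0.        ,   0.        ,   1.        ]]), 'k1': -0.03666014302915379, 'xyz': array([0.32878839, 0.01939851, 1.11930577]), 'attitude': array([-2.1674379 ,  2.18890337, -0.14271369])}
{'time': 0.1, 'q': array([ 1.10697091e+00,  4.23749068e-01,  1.63063014e+00, -4.02743126e-07,
        1.08859222e+00, -1.90160646e-02]), 'dq': array([ 0.00012389, -0.00327237, -0.00215044, -0.00074389,  0.00093662,
        0.0013342 ]), 'tau': array([-6.76996060e-04, -5.58423257e+01, -2.82447875e+01, -6.96407164e-05,
        3.01805201e-03, -1.45052235e-05]), 'eef_pos': array([0.26869046, 0.56374163, 0.2306265 ]), 'orientation': array([-6.92885952e-01, -3.06389297e+00,  2.10287415e-03]), 'wrist_force': array([-0.43591885, -0.42969335, -0.18967088]), 'wrist_torque': array([-0.05167306,  0.05623174,  0.01688754]), 'finger_force': 0.0, 'gripper_width': 0.08533879207090983}
```

View pics/top0.png

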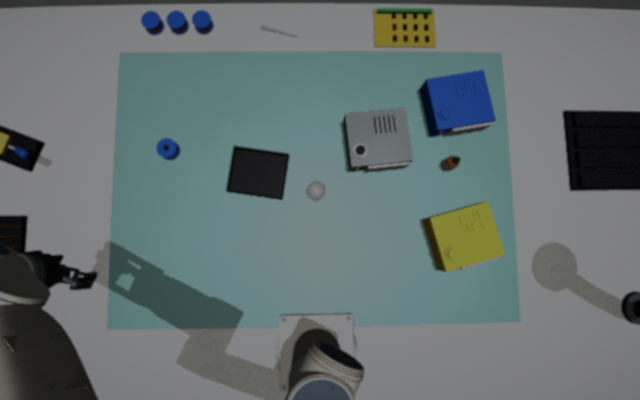

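View pics/side0.png

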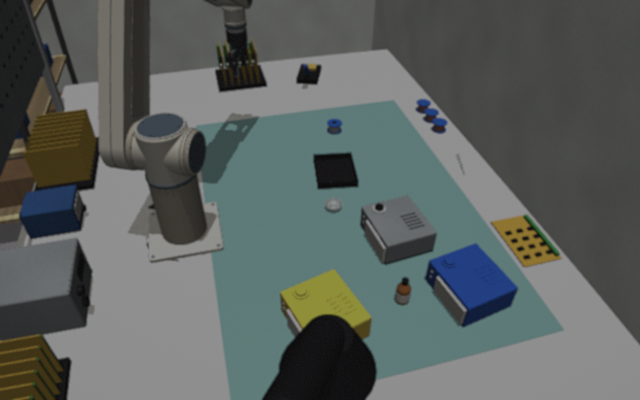

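The top view shows the grey dock at (380,138), with its pad at (360,149) and drawer front facing down at about (388,167). It also shows the black tray (258,172), dish (316,190), flux (451,162) and spool (168,149).

What could be taken for each:
- **Dock:** grey (380,138) is my choice. The look-alikes are blue (459,102) and yellow (465,237).
- **Tray:** open black (258,172) is my choice. The slotted rack at (605,150) resembles it.
- **Spool:** (168,149), against the three blue ones at (177,20).
- **Pad:** the black button at (360,149).

Next I'll take one close crop and the first measurements.

```bash
cat > h.py <<'E'
import numpy as np, cv2
from scipy.spatial.transform import Rotation as R
from plant import robot
P={n:robot.camera_params(n) for n in("side","top")}
def ray(n,px):
    p=P[n];K=p["intrinsics"]
    u=cv2.undistortPoints(np.array([[px]],float),K,np.array([p["k1"],0,0,0.]))[0,0]
    return p["xyz"],R.from_rotvec(p["attitude"]).apply([*u,1.])
def onz(n,px,z):
    o,d=ray(n,px);return o+d*(z-o[2])/d[2]
def proj(n,X):
    p=P[n]
    r=R.from_rotvec(p["attitude"]).inv(); 
    return cv2.projectPoints(np.atleast_2d(r.apply(np.atleast_2d(X)-p["xyz"])),np.zeros(3),np.zeros(3),p["intrinsics"],np.array([p["k1"],0,0,0.]))[0][:,0]
def tri(a,b):
    (o1,d1),(o2,d2)=ray("side",a),ray("top",b)
    d1=d1/np.linalg.norm(d1);d2=d2/np.linalg.norm(d2)
    s=np.linalg.lstsq(np.c_[d1,-d2],o2-o1,rcond=None)[0]
    A,B=o1+s[0]*d1,o2+s[1]*d2
    return (A+B)/2,np.linalg.norm(A-B)
def biggest(mask,x0,y0,x1,y1):
    m=np.zeros(mask.shape,np.uint8);m[y0:y1,x0:x1]=mask[y0:y1,x0:x1]*255
    return max(cv2.findContours(m,cv2.RETR_EXTERNAL,cv2.CHAIN_APPROX_NONE)[0],key=cv2.contourArea)
E
python3 - <<'E'
from h import *
im={n:cv2.imread(f"pics/{n}0.png") for n in P}
a=cv2.resize(im["top"][95:185,330:430],None,fx=4,fy=4*1.0,interpolation=cv2.INTER_CUBIC)
b=cv2.resize(im["side"][185:275,350:450],None,fx=4,fy=4,interpolation=cv2.INTER_CUBIC)
cv2.imwrite("pics/c1.png",np.hstack([a,b]))
# tray
for n,box in (("top",(215,135,300,210)),("side",(305,145,365,195))):
    g=im[n].max(2); c=biggest(g<75,*box); r=cv2.minAreaRect(c)
    print("tray",n,cv2.contourArea(c),r,cv2.approxPolyDP(cv2.convexHull(c),4,True)[:,0].tolist())
for n,box in (("top",(335,95,420,180)),("side",(352,188,440,268))):
    hsv=cv2.cvtColor(im[n],cv2.COLOR_BGR2HSV); m=(hsv[...,1]<45); c=biggest(m,*box)
    print("dock",n,cv2.contourArea(c),cv2.approxPolyDP(cv2.convexHull(c),3,True)[:,0].tolist())
for n,px in(("top",(380,138)),("top",(388,167)),("side",(400,215)),("side",(370,235)),("top",(258,172)),("side",(335,170))):
    print(n,px,im[n][px[1],px[0]])
E
```

```text
tray top 2517.5 ((257.4593505859375, 172.37637329101562), (56.888153076171875, 46.35438537597656), 8.365885734558105) [[234, 146], [288, 154], [281, 199], [227, 190]]
tray side 1317.5 ((335.39654541015625, 170.24136352539062), (34.82215881347656, 42.221134185791016), 86.633544921875) [[350, 153], [357, 186], [318, 188], [314, 155]]
dock top 3599.5 [[404, 108], [410, 163], [370, 171], [350, 169], [345, 114]]
dock side 3524.0 [[407, 195], [436, 231], [432, 249], [382, 262], [361, 225], [362, 206]]
top (380, 138) [113 110 105]
top (388, 167) [59 60 61]
side (400, 215) [98 97 94]
side (370, 235) [54 56 56]
top (258, 172) [25 23 24]
side (335, 170) [19 17 18]
```

View pics/c1.png

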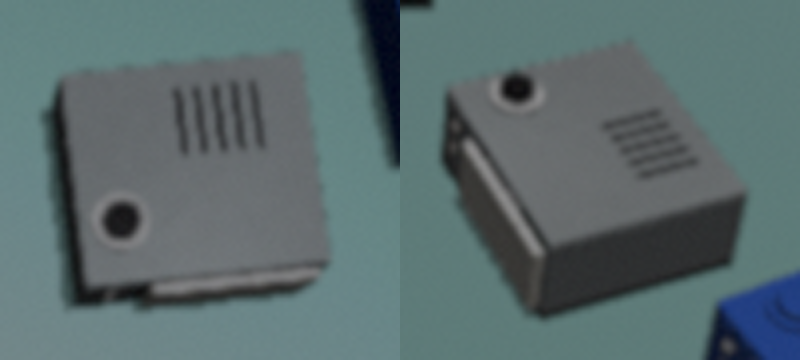

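The crop confirms the grey dock. Its top-face corners are clear in both views, the black pad with its collar is at top-view (360,149) and side-view (379,207), and the white drawer front is shut.

```bash
cat >> h.py <<'E'
def fit(pts,model):  # rigid 2D fit: pts ~ t + Rz(yaw) model
    pts,model=np.array(pts)[:,:2],np.array(model,float); a=pts-pts.mean(0); b=model-model.mean(0)
    y=np.arctan2((b[:,0]*a[:,1]-b[:,1]*a[:,0]).sum(),(a*b).sum()); c,s=np.cos(y),np.sin(y)
    M=np.array([[c,-s],[s,c]]); t=pts.mean(0)-M@model.mean(0)
    return t,y,np.linalg.norm(pts-model@M.T-t,axis=1)
E
python3 - <<'E'
from h import *
T=(np.array([(62,78),(300,53),(328,265),(85,292),(122,218)])+.5)/4-.5+[330,95]
S=(np.array([(232,40),(345,192),(143,250),(47,88),(117,88)])+.5)/4-.5+[350,185]
X=[tri(s,t) for s,t in zip(S,T)]
for x in X: print(x[0].round(4),round(x[1],4))
m=[(.16,.09),(.16,-.09),(0,-.09),(0,.09)]
for z in(.08,):
  for n,q in(("top",T),("side",S)):
    print(n,fit([onz(n,p,z) for p in q[:4]],m))
print("tri",fit([x[0] for x in X[:4]],m))
tt=[(234,146),(288,154),(281,199),(227,190)]; ts=[(318,188),(314,155),(350,153),(357,186)]
# order by world: top image up=+x left=+y
tt=[(234,146),(288,154),(281,199),(227,190)]
print("tray top on z.03",[onz("top",p,.03).round(3)[:2].tolist() for p in tt])
print("tray side",[onz("side",p,.03).round(3)[:2].tolist() for p in ts])
mt=[(.07,.085),(.07,-.085),(-.07,-.085),(-.07,.085)]
print(fit([onz("top",p,.03) for p in tt],mt))
print("dish",onz("top",(316,190),.018),onz("side",(333,205),.018),"flux",onz("top",(455,162),.0),onz("side",(402,300),0.01))
E
```

```text
[ 0.6933 -0.0928  0.0815] 0.0
[ 0.7112 -0.2694  0.0789] 0.0041
[ 0.5514 -0.2843  0.0758] 0.0057
[ 0.5356 -0.1067  0.0776] 0.0014
[ 0.5845 -0.1326  0.0897] 0.0037
top (array([ 0.54402824, -0.19599516]), np.float64(0.09788484395115275), array([0.00225406, 0.0009432 , 0.00184845, 0.00082793]))
side (array([ 0.54138701, -0.19690535]), np.float64(0.0883001036440594), array([0.00236528, 0.0017901 , 0.0031707 , 0.00276978]))
tri (array([ 0.5432233 , -0.19574333]), np.float64(0.09306426329075787), array([0.00174969, 0.00114916, 0.00104477, 0.00095347]))
tray top on z.03 [[0.613, 0.24], [0.587, 0.077], [0.451, 0.098], [0.479, 0.259]]
tray side [[0.445, 0.069], [0.478, 0.257], [0.609, 0.237], [0.575, 0.047]]
(array([0.53258157, 0.16846444]), np.float64(-0.15816829267460866), array([0.00249869, 0.00363801, 0.00268837, 0.00514547]))
dish [ 0.4786273  -0.00662336  0.018     ] [ 0.47429825 -0.01274033  0.018     ] flux [ 0.5666342  -0.44513971  0.        ] [ 0.5512462  -0.42267717  0.01      ]
```

Dock origin is (0.543, -0.196), yaw 0.093, top at about 0.079. The pad triangulates to (0.584, -0.133), which agrees with the nominal seat. Now I'll feel for the pad.

```bash
cat >> h.py <<'E'
def down(psi): return (R.from_euler('z',psi)*R.from_rotvec([0,np.pi,0])).as_rotvec()
def F(): return robot.observe()["wrist_force"]
E
python3 - <<'E'
from h import *
p=np.array([.5835,-.1322])
robot.grip(0.0,30)
robot.move_to([*p,.16],down(.09)); robot.dwell(.3)
robot.servo_line([*p,.122],.1); robot.dwell(.3)
f0=np.mean([F() for _ in range(5)],0); print(robot.observe()["time"],f0,robot.observe()["eef_pos"])
hit=robot.servo_line([*p,.084],.01,stop_force=1.2)
o=robot.observe(); z0=o["eef_pos"][2]; print(hit,o["time"],z0,o["wrist_force"]-f0)
z=z0
if hit:
  for i in range(16):
    f=(F()-f0)[2]; zz=robot.observe()["eef_pos"][2]
    print(round((z-z0)*1e3,2),round((zz-z0)*1e3,2),round(f,2))
    if f>4.4: break
    z-=.0005; robot.servo_line([*p,z],.01); robot.dwell(.08)
  for k in range(3):
    cv2.imwrite(f"pics/s{k}.png",robot.grab_frame("side")[...,::-1]); robot.dwell(.7); print((F()-f0)[2])
print(robot.observe()["time"])
a=[cv2.imread(f"pics/s{k}.png")[180:290,320:450] for k in (0,2)]
cv2.imwrite("pics/c2.png",cv2.resize(np.hstack(a),None,fx=3,fy=3,interpolation=cv2.INTER_CUBIC))
E
```

```text
4.7083 [-0.12731303  0.70093304  0.10290925] [ 0.58385802 -0.13231004  0.12261312]
True 7.275 0.09271081953235008 [-0.24231736  0.03988229  2.93178839]
0.0 0.0 2.93
-0.5 -0.33 5.28
4.181044083138404
5.593578820934994
4.505632712001271
9.8583
```

View pics/c2.png

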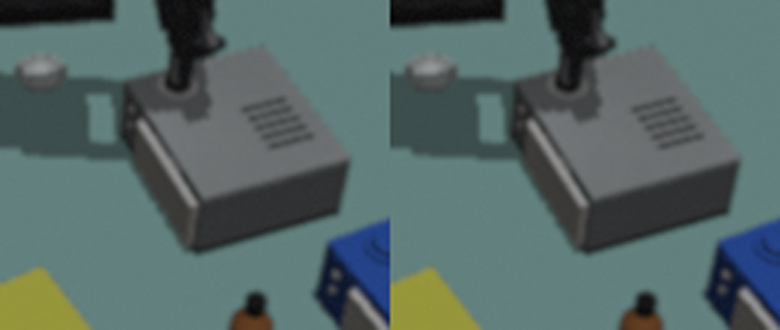

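The drawer is still shut and the fingertip is on the pad. The force reading is noisy, at about ±0.7 N. I'll press on in small steps with averaged force, and watch the drawer by image change.

```bash
cat > press.py <<'E'
from h import *
f0z=.10
p=np.array([.5835,-.1322])
def fm(n=10):
    v=[]
    for _ in range(n): v.append(F()[2]); robot.dwell(.02)
    return np.mean(v)-f0z
def crop(): return robot.grab_frame("side")[205:275,335:385].astype(int)
ref=crop(); z=robot.observe()["eef_pos"][2]; z=.0922
for i in range(16):
    f=fm(); d=np.abs(crop()-ref).max(2); n=(d>40).sum()
    print(round(z,4),robot.observe()["eef_pos"][2].round(5),round(f,2),n,flush=True)
    if n>60 or f>7.5: break
    z-=.0005; robot.servo_line([*p,z],.01)
robot.dwell(1.9); print(fm(),(np.abs(crop()-ref).max(2)>40).sum())
cv2.imwrite("pics/s5.png",robot.grab_frame("side")[...,::-1]); print(robot.observe()["time"])
cv2.imwrite("pics/c3.png",cv2.resize(cv2.imread("pics/s5.png")[180:290,300:450],None,fx=3,fy=3,interpolation=cv2.INTER_CUBIC))
E
python3 press.py
```

```text
0.0922 0.09226 5.02 0
0.0917 0.09173 4.48 0
0.0912 0.09122 4.76 0
0.0907 0.09072 4.74 0
0.0902 0.09026 5.21 0
0.0897 0.0898 5.2 0
0.0892 0.08921 4.85 0
0.0887 0.08877 4.79 0
0.0882 0.08808 3.08 556
3.240675015780095 1170
16.025
```

View pics/c3.png

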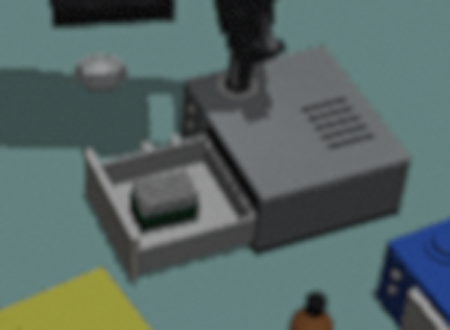

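The drawer is fully out and the module lies upright in it, at side-view (355,245). I'll lift off, clear the view and measure the module.

Run:
```python
from h import *
robot.servo_line([.5835,-.1322,.2],.2)
robot.move_to([.45,.17,.26],down(.0)); robot.grip(.085); robot.dwell(.2)
for n in P: cv2.imwrite(f"pics/{n}6.png",robot.grab_frame(n)[...,::-1])
print(robot.observe()["time"])
t=cv2.imread("pics/top6.png");s=cv2.imread("pics/side6.png")
k=lambda a:cv2.resize(a,None,fx=6,fy=6,interpolation=cv2.INTER_CUBIC)
cv2.imwrite("pics/c4.png",np.hstack([k(t[155:215,350:416]),k(s[215:275,322:388])]))
```

```text
19.0833
```

View pics/c4.png

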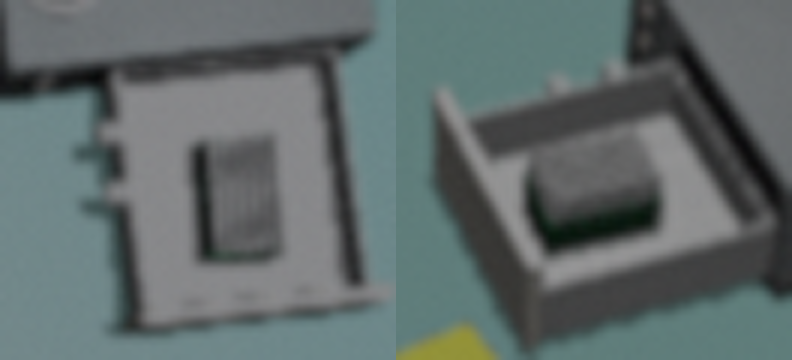

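The crop shows the grey sink's top at top-view about (390,188) and side-view (356,241), with the open drawer around it. I read its corners in both views for triangulation.

Run:
```python
from h import *
T=(np.array([(211,139),(273,134),(281,254),(215,258)])+.5)/6-.5+[350,155]
S=(np.array([(633-396,127),(660-396,178),(550-396,200),(531-396,148)])+.5)/6-.5+[322,215]
X=[tri(s,t) for s,t in zip(S,T)]
for x in X: print(x[0].round(4),round(x[1],4))
m=[(.028,.017),(.028,-.017),(-.028,-.017),(-.028,.017)]
for n,q in(("top",T),("side",S)): print(n,fit([onz(n,p,.055) for p in q],m))
print("tri",fit([x[0] for x in X],m))
# fin direction in top view: structure tensor inside sink
g=cv2.imread("pics/top6.png",0)[155:215,350:416].astype(float)
gx,gy=cv2.Sobel(g,-1,1,0),cv2.Sobel(g,-1,0,1); sl=np.s_[25:40,37:45]
J=np.array([[ (gx*gx)[sl].sum(),(gx*gy)[sl].sum()],[(gx*gy)[sl].sum(),(gy*gy)[sl].sum()]])
w,v=np.linalg.eigh(J);d=v[:,0];c=np.array([390,188.])
a,b=onz("top",c-8*d,.055),onz("top",c+8*d,.055);e=a-b;print("fin dir yaw",np.arctan2(e[1],e[0])%np.pi,w)
# drawer left/right inner walls for check
print(onz("top",(350+130/6,155+325/6),.068),onz("top",(350+385/6,155+290/6),.068))
```

```text
[ 0.5057 -0.2078  0.0581] 0.0046
[ 0.5089 -0.2396  0.0536] 0.0043
[ 0.4512 -0.2416  0.0549] 0.0003
[ 0.4503 -0.2087  0.0577] 0.0021
top (array([ 0.48004497, -0.22484494]), np.float64(0.028326882338458145), array([0.00208942, 0.00261203, 0.00157567, 0.00201042]))
side (array([ 0.47845106, -0.22341947]), np.float64(0.015515258414379444), array([0.00208053, 0.00112961, 0.00085892, 0.00214991]))
tri (array([ 0.4790097 , -0.22442864]), np.float64(0.03533848368576551), array([0.0015083 , 0.00152632, 0.00090994, 0.00028015]))
fin dir yaw 1.9165541643009751 [21857.06168703 99652.93831297]
[ 0.41486255 -0.16530411  0.068     ] [ 0.43065538 -0.28977962  0.068     ]
```

Two views and the triangulation agree: module centre (0.479, -0.224), yaw about 0.03, top at 0.056. The grasp uses a limited opening so the fingers clear the drawer walls.

Run:
```python
from h import *
p=[.479,-.2242]; 
robot.grip(.062,45)
robot.move_to([*p,.2],down(.03)); robot.dwell(.1)
robot.servo_line([*p,.06],.12); robot.dwell(.2)
h=robot.servo_line([*p,.018],.04,stop_force=5); print("hit",h,robot.observe()["eef_pos"])
robot.grip(0.0,45); o=robot.observe(); print(o["gripper_width"],o["finger_force"],o["wrist_force"],o["eef_pos"])
robot.servo_line([*p,.10],.06); robot.servo_line([*p,.2],.15); robot.dwell(.3)
o=robot.observe(); print(o["gripper_width"],o["finger_force"],np.mean([F() for _ in range(5)],0),o["time"])
s=robot.grab_frame("side")[...,::-1]
cv2.imwrite("pics/side7.png",s); cv2.imwrite("pics/c5.png",cv2.resize(s[150:290,290:450],None,fx=4,fy=4,interpolation=cv2.INTER_CUBIC))
```

```text
hit False [ 0.47918688 -0.22430399  0.01824846]
0.03489170842300681 44.54745590686798 [-0.4852974  -0.13137956  5.44171368] [ 0.47920721 -0.2242932   0.01846256]
0.035226734686728066 44.89100396633148 [ 0.12881537 -0.15288478 -2.61670241] 26.725
```

View pics/c5.png

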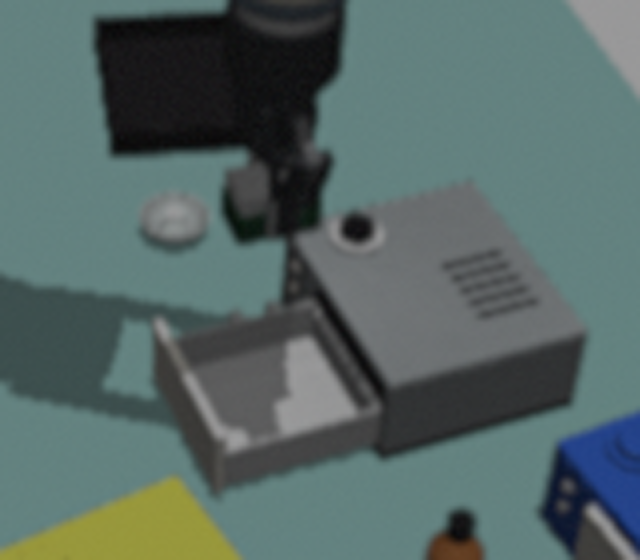

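The module is held level: the width is 35 mm and the weight about 2.6 N. The drawer is still out and empty. Placing it in the tray by feel.

Run:
```python
from h import *
p=[.532,.168]
robot.move_to([*p,.2],down(-.158)); robot.dwell(.2)
robot.servo_line([*p,.05],.12); robot.servo_line([*p,.022],.05); robot.dwell(.3)
h=robot.servo_line([*p,.003],.012,stop_force=2.5); o=robot.observe(); print("hit",h,o["eef_pos"],o["wrist_force"],o["gripper_width"])
robot.dwell(.2); robot.grip(.062); robot.dwell(.3)
robot.servo_line([*p,.1],.08); robot.servo_line([*p,.2],.2)
robot.move_to([.35,.42,.3],down(-.4)); robot.dwell(.2); print(robot.observe()["time"])
t,s=[robot.grab_frame(n)[...,::-1] for n in("top","side")]
cv2.imwrite("pics/top8.png",t);cv2.imwrite("pics/side8.png",s)
k=lambda a,w:cv2.resize(a,(w,560),interpolation=cv2.INTER_CUBIC)
cv2.imwrite("pics/c6.png",np.hstack([k(t[135:215,225:280],385),k(s[140:270,300:395],409)]))
```

```text
hit True [0.53194948 0.16798744 0.00750909] [-0.89980668 -0.25171576  5.47321638] 0.035176472971493865
36.25
```

View pics/c6.png

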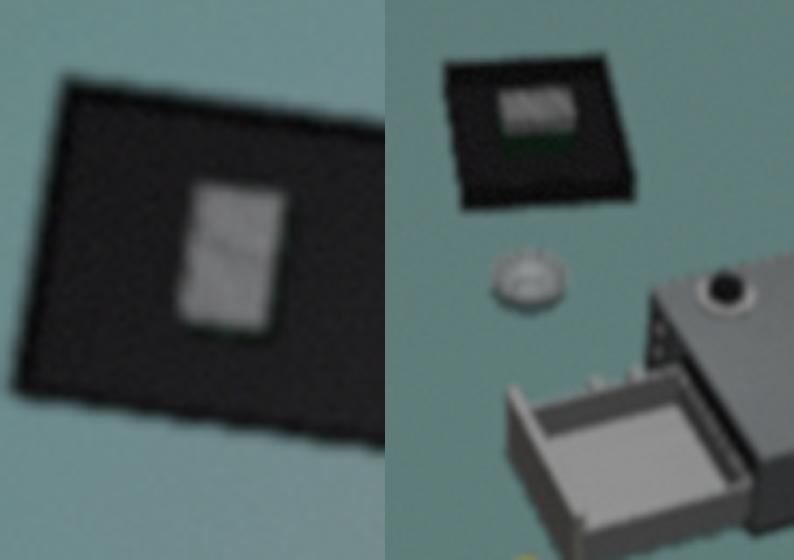

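The module sits upright and flat in the middle of the tray, at top-view (258,172). It touched the floor at the expected height. The drawer is out and the dish has not moved.

```bash
python3 -c "
from plant import robot
print(robot.hand_in())"
```

```text
the job is handed in; nothing more can be done
None
```

The job is handed in at about 36 s of robot time: the pad was pressed at about 5 N by the wrist reading and held until the drawer was out, and the module is upright on the tray floor with the drawer left open; the dish is unmoved in the last picture, and the arm never went near the spool or bottle, though I did not re-measure those two.

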